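# Clamp the board with the two cam levers

### The job

Clamp the board in the jig: with a fingertip, push the arm of each of the two wooden cam levers round until it is fully closed against its stop, pointing outwards along the board, so that the cams press the board against both rubber pads of the fence. Move the board only by means of the levers: do not touch or lift it, and leave everything else on the bench where it is.

Things in the scene. Friction and masses are not known exactly. Their poses are not given: they have to be found in the camera images.
- jig: clamping jig fixed to the bench: grey laminated base 310 (x) x 420 (y) x 18 mm. Origin at the centre of the base's underside, on the line through the two lever pivots, which lie 80 mm to either side along its y. Its +x points to the wooden fence (22 mm thick, 340 mm long, top 62 mm above the bench, centre line 141 mm from the origin).
- lever_left (a joint): angle of the left cam lever (rad): 0 = open, the arm points towards the jig's -x (away from the fence); 1.57 = fully closed against its stop, the arm points outwards to the jig's +y, parallel to the board. It turns about its vertical pivot, clockwise seen from above, in free air with light friction (about 1 to 2 N at the arm's end, up to about 4 N while the cam squeezes the board), and stays where it is left.
- left_pivot (a point): the left lever's pivot axis (steel bolt), at half the arm's height: 41 mm above the bench
- left_end (a point): centre of the left lever's rounded free end, 120 mm from the pivot, at half height. The arm is a dark wooden bar 20 mm wide and 30 mm high (26 to 56 mm above the bench; the jig's base board under it is 18 mm thick), straight from the pivot to this point, ending 10 mm beyond it. Under it at the pivot sits a round cam of radius 22 mm, off-centre by 12 mm, which pushes the board towards the fence as the lever closes.
- lever_right (a joint): angle of the right cam lever (rad): 0 = open, the arm points towards the jig's -x (away from the fence); 1.57 = fully closed against its stop, the arm points outwards to the jig's -y, parallel to the board. It turns about its vertical pivot, counter-clockwise seen from above, in free air with light friction (about 1 to 2 N at the arm's end, up to about 4 N while the cam squeezes the board), and stays where it is left.
- right_pivot (a point): the right lever's pivot axis (steel bolt), at half the arm's height: 41 mm above the bench
- right_end (a point): centre of the right lever's rounded free end, 120 mm from the pivot, at half height. The arm is a dark wooden bar 20 mm wide and 30 mm high (26 to 56 mm above the bench; the jig's base board under it is 18 mm thick), straight from the pivot to this point, ending 10 mm beyond it. Under it at the pivot sits a round cam of radius 22 mm, off-centre by 12 mm, which pushes the board towards the fence as the lever closes.
- pad_left: left rubber pad on the fence, 10 x 50 x 26 mm, sprung (2.5 N per mm, 6 mm travel), facing the board; origin at the foot of its front face
- pad_right: right rubber pad on the fence, the same
- board: loose pale board to be clamped, 80 (x) x 260 (y) x 22 mm, lying flat on the jig between the cams and the pads, at first a few mm clear of both; origin at the centre of its underside, z up
- rule: folded wooden rule lying on the jig between the levers, 100 x 16 x 9 mm; bystander, origin under its centre
- offcut: small pale wood block, 30 x 45 x 24 mm, on the jig's near left corner; bystander, origin under its centre
- tape: black tape measure, 40 x 34 x 32 mm, on the jig's near right corner; bystander, origin under its centre
- flask: steel drinking flask, 68 mm across, 210 mm high, standing beside the jig; bystander, origin under its centre
- glue: white glue bottle, 54 mm across, 140 mm high, standing beside the jig; bystander, origin under its centre
- mallet: wooden mallet lying on the bench to the left of the jig, head 60 x 100 x 60 mm, handle 200 mm; bystander, origin under its head
- driver: red-handled screwdriver lying on the bench to the right of the jig, about 30 mm thick; bystander

How it is judged:
By the outcome, as a careful person would: the job done as asked, in the order asked, and still so for the second after the job is handed in, with the robot touching nothing.
It also fails if it takes over 54 s, if anything falls off the work surface, if the arm or the gripper's body presses on something with over 40 N, if the wrist force passes 120 N, or if a joint passes its speed limit or range.

### The arm

A 6-joint arm with a two-finger parallel gripper is mounted at the origin on the work surface. World frame = base frame: x ahead of the robot, y to its left, z up, the work surface at z = 0. Lengths are in m, angles in degrees, forces in N, time in s.
With the tool pointing down it reaches from about 0.375 to 0.9 m from the base axis. Payload 3.1 kg.
Tool frame: the origin (TCP) lies on the centre line of the jaws, within the pads' length; the fingertips stand 25 mm ahead of it and the grasp point (between the pads) lies 6 mm ahead of it; y points along the fingers, x is the direction in which the jaws open and shut, and the axes are right-handed (so a half turn about y gives the same grasp; the last joint's range is limited). The gripper opens to 87 mm and grips with 3 to 60 N. Pads are 19 mm wide; open, the fingers measure 117 mm over their backs; the gripper's body (75 mm by 190 mm) begins 51 mm behind the grasp point.
Start: joints at [-74.169, 30.224, 82.088, -0, 67.689, -10.227], TCP at [0.275, -0.561, 0.248] pointing down, gripper open.
Joint ranges: [-176.69, 176.69], [-43.24, 126.21], [12.49, 139.97], [-82, 262], [0, 151.66], [-163.58, 163.58]. Speed limits (degrees/s): [159.86, 159.86, 180, 180, 180, 180].

### API

Orientations are given as a 3x3 rotation matrix whose columns are the frame's x, y, z axes.
In Python, from rig import * gives the robot as it stands.
- The arm moves only by the tool play_rows, never from a script. Its argument "commands" is a list of rows, each a list of 2 entries, a list of its own where there are three numbers: the shift along the world's x, y, z in m, then the turn, a rotation vector about the world's x, y, z in rad. A call has 1 to 10 rows; each row is the pose to reach, as a shift and turn from the pose commanded when the call began; what a row does not reach only later rows make up. A row lasts 1/8 s, in which the tool goes at most 62.5 mm and 10.7 degrees, less where a joint would pass 70% of its speed; a pose out of reach is approached as far as the arm can. A call with a gripper value outside its range is refused whole. "gripper" is the finger opening in m, from 0 to 0.087, set as the call begins (left out, the last holds). The fingers move at their own pace and stop on an object; the grip force is fixed at half the most. Time passes only in rows, so rows that repeat a pose let the fingers close. It gives the time, the measured TCP pose, the force and the opening at its end, in the units of the state.
- read_state(): the state, without advancing time (a new reading comes with each control period).
- capture(name): name is "side" or "top"; returns a dict with "frame" (384x512x3 uint8, red, green, blue), "depth" (384x512 float32, m along the optical axis (not along the pixel's ray), 0 where there is no reading), "mtx" (3x3 intrinsics, pixels), "cam_to_world" (4x4, takes a point from camera to world coordinates). Camera axes: x right, y down, z forward; pixel columns grow to the right and rows downward; lengths in m; the calibration is good to about 2 mm. A picture is of the moment at which its call begins.
- hand_in(): hands the job in, once; it reports no verdict.
The state is a dict: "time_s": time; "joint_positions": joint angles; "qvel": joint speeds; "tau": joint torques, N m; "position": TCP position; "tcp_rot": TCP orientation; "force": force on the tool from outside, world axes, zero at the start; "moment": the same for the moment, N m; "opening": opening from 0.0 (shut) to 1.0 (fully open).
Only numpy, scipy, OpenCV 4.12 (cv2) and the standard library are available. Lean on these libraries where they do the work, as an engineer would, in place of code of your own. Each camera call takes 0.05 s, during which the arm holds its last target. There are 200 camera calls.

## Working session

There is one attempt and no reset: what is moved stays moved. The work goes in short steps, Python scripts to look and compute and a tool call to move; the robot and the scene stay as the last step left them, time stands still between calls to the robot, and variables do not carry over. Pictures are saved under pics/ and viewed, about 8 in all and at most 12, crops included, and the job is handed in when it is done.

Besides the shell and the picture viewer there is one more tool, called after "Emit:" as name(argument=value, ...) on one line, values as JSON. play_rows: Moves the arm, as the interface text tells. Its arguments: {"type":"object","properties":{"commands":{"type":"array"},"gripper":{"type":"number"}},"required":["commands"]}

```bash
mkdir -p pics
cat > h.py <<'E'
from rig import *
import numpy as np, cv2
def snap(n,f):
    c=capture(n); cv2.imwrite('pics/%s.png'%f,c['frame'][:,:,::-1]); np.savez('pics/%s.npz'%f,**c); return c
def world(c,u,v,z=None):
    K=c['mtx'];T=c['cam_to_world']
    d=np.array([(u-K[0,2])/K[0,0],(v-K[1,2])/K[1,1],1.])
    if z is None: s=float(c['depth'][int(v),int(u)])
    else: s=(z-T[2,3])/(T[:3,:3]@d)[2]
    return T[:3,:3]@(d*s)+T[:3,3]
E
python3 - <<'E'
from h import *
c=snap('top','t0');d=snap('side','s0')
for x in(c,d): print(x['cam_to_world'].round(3),x['mtx'].round(1))
print(read_state())
E
```

```text
[[-0.013 -0.998  0.056  0.501]
 [-1.     0.013 -0.01  -0.006]
 [ 0.009 -0.056 -0.998  1.135]
 [ 0.     0.     0.     1.   ]] [[360.8   0.  256.8]
 [  0.  360.8 191. ]
 [  0.    0.    1. ]]
[[ 0.974 -0.164  0.157  0.33 ]
 [-0.226 -0.667  0.71  -1.082]
 [-0.012 -0.727 -0.687  1.096]
 [ 0.     0.     0.     1.   ]] [[418.8   0.  250.6]
 [  0.  418.8 187.2]
 [  0.    0.    1. ]]
{'time_s': 0.1, 'joint_positions': array([-7.41690007e+01,  3.02752122e+01,  8.21495796e+01, -1.83284029e-04,
        6.76896391e+01, -1.02276402e+01]), 'qvel': array([ 0.01259609, -0.1723795 , -0.23404871, -0.06908972, -0.08771184,
        0.11388062]), 'tau': array([-8.06159660e-04, -4.40989816e+01, -1.77148980e+01,  6.35416643e-02,
        5.34126547e-02, -3.54115014e-05]), 'position': array([ 0.27440787, -0.56085081,  0.24664961]), 'tcp_rot': array([[ 4.39291344e-01, -5.47683873e-04,  8.98344486e-01],
       [-8.98342501e-01,  1.92063611e-03,  4.39291545e-01],
       [-1.96598575e-03, -9.99998006e-01,  3.51711116e-04]]), 'force': array([-0.33888529,  0.45037464, -1.13859465]), 'moment': array([0.00396853, 0.04417799, 0.0514578 ]), 'opening': 0.9990022414681707}
```

View pics/t0.png

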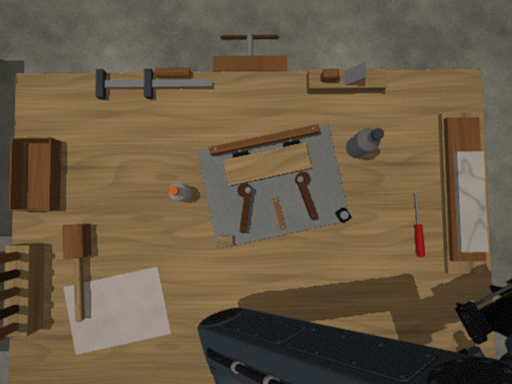

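View pics/s0.png

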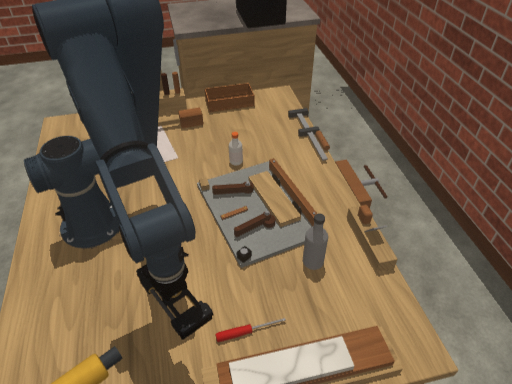

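The top view shows the jig around (275,185), yawed slightly. The left pivot is near (246,188) and the right near (302,179), the arms point toward the robot, and the flask is at (365,143) and the glue at (180,192). I'll crop it for measuring.

Run:
```python
from h import *
c=dict(np.load('pics/t0.npz'))
im=c['frame'][115:255,155:395,::-1]
cv2.imwrite('pics/crop.png',cv2.resize(im,None,fx=3.3333,fy=3.3333,interpolation=cv2.INTER_CUBIC))
```

```text
(no output)
```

View pics/crop.png

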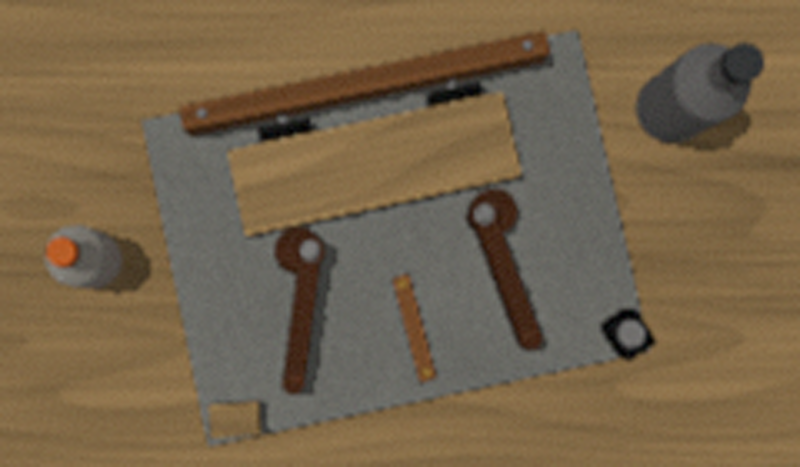

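Run:
```python
from h import *
c=dict(np.load('pics/t0.npz'))
W=lambda x,y,z:world(c,155+x*.3,115+y*.3,z)
P={}
for n,x,y,z in [('Lp',310,250,.058),('Rp',484,214,.058),('Le',295,382,.056),('Re',530,339,.056),('c1',145,120,.018),('c2',578,32,.018),('c4',210,443,.018),('off',236,420,.042),('tape',630,333,.032),('r1',402,283,.009+.018),('r2',427,374,.027),('b1',228,150,.04),('b2',503,95,.04),('b3',521,178,.04),('b4',246,236,.04),('padL',287,133,.044),('padR',455,97,.044),('glue',62,250,.14),('flask',742,62,.21)]:
    P[n]=W(x,y,z); print(n,P[n].round(4), world(c,155+x*.3,115+y*.3)[2].round(3))
d=P['Lp']-P['Rp'];print('pivdist',np.linalg.norm(d[:2]),'yaw',np.degrees(np.arctan2(-d[0],d[1])))
for a,b in(('Lp','Le'),('Rp','Re')):
    e=P[b]-P[a];print(np.linalg.norm(e[:2]),np.degrees(np.arctan2(e[1],e[0])))
print(np.linalg.norm(P['c1']-P['c2']),np.linalg.norm(P['c1']-P['c4']))
```

```text
Lp [0.5646 0.0105 0.058 ] 0.066
Rp [ 0.5951 -0.1464  0.058 ] 0.061
Le [0.4469 0.0253 0.056 ] 0.056
Re [ 0.4823 -0.1856  0.056 ] 0.058
c1 [0.6907 0.1638 0.018 ] 0.019
c2 [ 0.7694 -0.2437  0.018 ] -0.002
c4 [0.3901 0.1053 0.018 ] 0.021
off [0.4128 0.0794 0.042 ] 0.04
tape [ 0.4861 -0.2816  0.032 ] 0.054
r1 [ 0.5349 -0.0735  0.027 ] 0.026
r2 [ 0.451  -0.0951  0.027 ] 0.026
b1 [0.6584 0.0847 0.04  ] 0.038
b2 [ 0.7062 -0.1684  0.04  ] 0.039
b3 [ 0.6293 -0.1833  0.04  ] 0.017
b4 [0.5792 0.069  0.04  ] 0.018
padL [0.6728 0.0304 0.044 ] 0.04
padR [ 0.7041 -0.1238  0.044 ] 0.032
glue [0.5624 0.2143 0.14  ] 0.137
flask [ 0.6981 -0.3302  0.21  ] 0.208
pivdist 0.15979302568504145 yaw 10.974940414758748
0.11870458050383824 172.8180796636438
0.11938488999163967 -160.79806530782614
0.41502101064039354 0.30624588640233863
```

Emit:
play_rows(commands=[[[0.026, 0.047, 0], [0, 0, 0.16]], [[0.052, 0.094, 0], [0, 0, 0.32]], [[0.078, 0.14, 0], [0, 0, 0.48]], [[0.104, 0.187, 0], [0, 0, 0.64]], [[0.13, 0.234, 0], [0, 0, 0.8]], [[0.156, 0.281, 0], [0, 0, 0.96]], [[0.182, 0.328, 0], [0, 0, 1.12]], [[0.208, 0.375, 0], [0, 0, 1.28]], [[0.233, 0.421, 0], [0, 0, 1.44]], [[0.233, 0.421, 0], [0, 0, 1.44]]], gripper=0)

```text
time_s: 1.35
position: [0.5083, -0.1371, 0.2472]
tcp_rot: [[0.946, -0.001, -0.324], [0.324, 0.001, 0.946], [-0.0, -1.0, 0.001]]
force: [0.1, -0.6, -0.4]
opening: 0.022
```

```bash
cat > path.py <<'E'
import numpy as np
def path(p,th0,th1,s,r,psi,n,gap0,over):
    # s=+1 ccw, -1 cw; returns finger centres
    out=[]
    for i,t in enumerate(np.radians(np.linspace(th0,th1,n))):
        u=np.array([np.cos(t),np.sin(t)]); m=s*np.array([-u[1],u[0]])
        x=np.array([np.cos(psi),np.sin(psi)]);z=np.array([-x[1],x[0]])
        w=10e-3+15e-3*abs(m@x)+9.5e-3*abs(m@z)
        out.append(np.array(p)+r*u-m*(w+(gap0 if i==0 else -over if i==n-1 else 0)))
    return np.array(out)
E
python3 - <<'E'
from h import *
from path import path
s=read_state();print(s['time_s'],s['position'],s['tcp_rot'].round(3),s['opening'],s['force'])
psi=np.arctan2(s['tcp_rot'][1,0],s['tcp_rot'][0,0]);print(np.degrees(psi))
R=path((.5951,-.1464),199.2,281,1,.08,psi,13,.01,0);L=path((.5646,.0105),172.8,101,-1,.08,psi,12,.01,0)
print(R.round(3),(R-R[0]).round(3));print(L.round(3),(L-L[0]).round(3))
snap('top','t1')
E
```

```text
1.35 [ 0.50832502 -0.13714811  0.24722774] [[ 0.946 -0.001 -0.324]
 [ 0.324  0.001  0.946]
 [-0.    -1.     0.001]] 0.021738654220247212 [ 0.08197353 -0.58763619 -0.41652239]
18.891786411004368
[[ 0.51  -0.145]
 [ 0.514 -0.162]
 [ 0.515 -0.171]
 [ 0.518 -0.179]
 [ 0.522 -0.187]
 [ 0.526 -0.195]
 [ 0.532 -0.202]
 [ 0.538 -0.209]
 [ 0.546 -0.215]
 [ 0.555 -0.221]
 [ 0.564 -0.225]
 [ 0.574 -0.228]
 [ 0.585 -0.23 ]] [[ 0.     0.   ]
 [ 0.004 -0.018]
 [ 0.006 -0.026]
 [ 0.008 -0.034]
 [ 0.012 -0.042]
 [ 0.016 -0.05 ]
 [ 0.022 -0.058]
 [ 0.029 -0.064]
 [ 0.036 -0.071]
 [ 0.045 -0.076]
 [ 0.054 -0.08 ]
 [ 0.064 -0.083]
 [ 0.075 -0.085]]
[[ 0.481 -0.014]
 [ 0.481  0.004]
 [ 0.48   0.013]
 [ 0.481  0.022]
 [ 0.483  0.031]
 [ 0.485  0.04 ]
 [ 0.489  0.049]
 [ 0.495  0.058]
 [ 0.501  0.066]
 [ 0.508  0.073]
 [ 0.516  0.079]
 [ 0.524  0.084]] [[ 0.     0.   ]
 [-0.     0.018]
 [-0.001  0.027]
 [ 0.     0.036]
 [ 0.002  0.046]
 [ 0.005  0.055]
 [ 0.009  0.064]
 [ 0.014  0.072]
 [ 0.02   0.08 ]
 [ 0.028  0.087]
 [ 0.036  0.094]
 [ 0.043  0.098]]
```

View pics/t1.png

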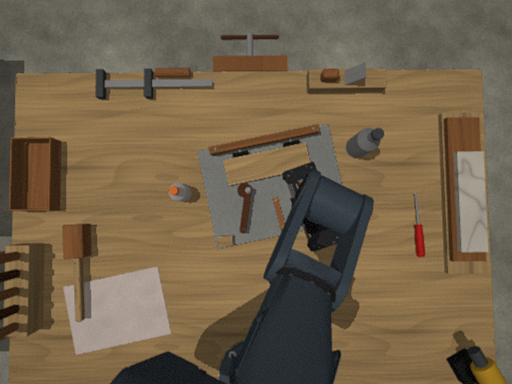

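The pose matches the plan: the gripper is over the gap between rule and right arm. Next is the descent, then the push.

Emit:
play_rows(commands=[[[0, 0, -0.05], [0, 0, 0]], [[0, 0, -0.1], [0, 0, 0]], [[0, 0, -0.14], [0, 0, 0]], [[0, 0, -0.17], [0, 0, 0]], [[0, 0, -0.19], [0, 0, 0]], [[0, 0, -0.19], [0, 0, 0]]])

```text
time_s: 2.15
position: [0.506, -0.1414, 0.0561]
tcp_rot: [[0.949, -0.004, -0.316], [0.316, 0.002, 0.949], [-0.003, -1.0, 0.003]]
force: [-0.8, -0.0, -0.2]
opening: 0.007
```

Emit:
play_rows(commands=[[[0.006, -0.018, 0], [0, 0, 0]], [[0.008, -0.034, 0], [0, 0, 0]], [[0.01, -0.042, 0], [0, 0, 0]], [[0.014, -0.05, 0], [0, 0, 0]], [[0.018, -0.058, 0], [0, 0, 0]], [[0.024, -0.065, 0], [0, 0, 0]], [[0.03, -0.072, 0], [0, 0, 0]], [[0.038, -0.078, 0], [0, 0, 0]]])

```text
time_s: 3.15
position: [0.5452, -0.2181, 0.0572]
tcp_rot: [[0.948, -0.002, -0.318], [0.318, 0.001, 0.948], [-0.002, -1.0, 0.002]]
force: [-2.6, 3.4, 0.2]
opening: 0.006
```

Run:
```python
from h import *
s=read_state();print(s['position'],s['force'])
snap('top','t2');d=snap('side','s2')
cv2.imwrite('pics/s2c.png',cv2.resize(d['frame'][140:290,170:360,::-1],None,fx=4,fy=4,interpolation=cv2.INTER_CUBIC))
```

```text
[ 0.54519915 -0.21814689  0.05723737] [-2.60311093  3.37626364  0.24020987]
```

View pics/s2c.png

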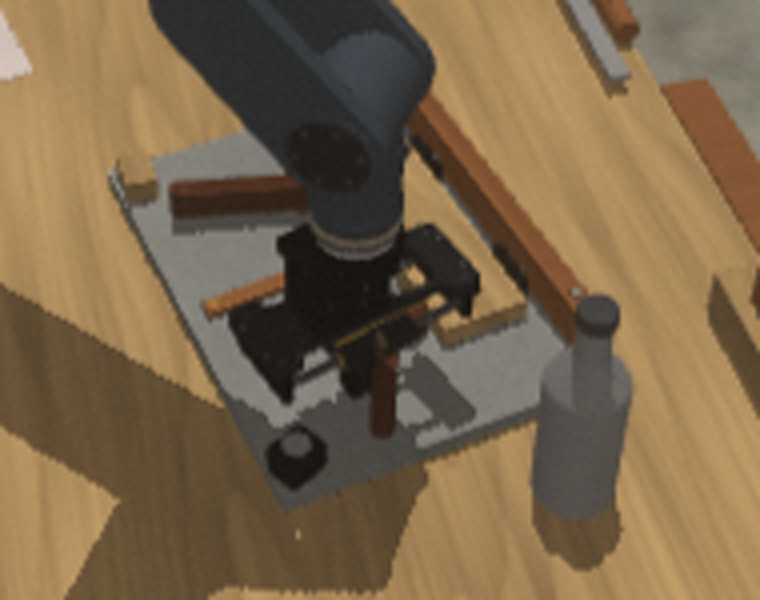

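The crop shows the finger behind the right arm (385,390), which has swung about halfway. The force is 4 N and the flask is clear. Next I finish the right lever.

Emit:
play_rows(commands=[[[0.008, -0.005, 0], [0, 0, 0]], [[0.016, -0.008, 0], [0, 0, 0]], [[0.024, -0.011, 0], [0, 0, 0]], [[0.031, -0.013, 0], [0, 0, 0]], [[0.036, -0.013, 0], [0, 0, 0]], [[0.038, -0.013, 0], [0, 0, 0]], [[0.038, -0.013, 0], [0, 0, 0]]])

```text
time_s: 4.12
position: [0.5834, -0.2314, 0.0573]
tcp_rot: [[0.948, -0.001, -0.319], [0.319, 0.0, 0.948], [-0.0, -1.0, 0.0]]
force: [-3.3, 2.2, -0.5]
opening: 0.007
```

Emit:
play_rows(commands=[[[0.002, 0, 0], [0, 0, 0]], [[0.004, 0, 0], [0, 0, 0]], [[0.004, 0, 0], [0, 0, 0]]])

```text
time_s: 4.5
position: [0.5873, -0.2314, 0.0574]
tcp_rot: [[0.948, -0.001, -0.318], [0.318, 0.0, 0.948], [-0.001, -1.0, 0.0]]
force: [-4.0, 1.7, -0.8]
opening: 0.008
```

Emit:
play_rows(commands=[[[0.002, 0, 0], [0, 0, 0]], [[0.004, 0, 0], [0, 0, 0]], [[0.004, 0, 0], [0, 0, 0]]])

```text
time_s: 4.88
position: [0.5894, -0.2311, 0.0573]
tcp_rot: [[0.948, -0.005, -0.319], [0.319, 0.001, 0.948], [-0.004, -1.0, 0.003]]
force: [-8.1, 1.3, 1.5]
opening: 0.006
```

Emit:
play_rows(commands=[[[0.002, 0, 0], [0, 0, 0]], [[0.003, 0, 0], [0, 0, 0]], [[0.003, 0, 0], [0, 0, 0]]])

```text
time_s: 5.25
position: [0.5897, -0.231, 0.0572]
tcp_rot: [[0.948, -0.011, -0.319], [0.319, 0.002, 0.948], [-0.009, -1.0, 0.006]]
force: [-14.4, 0.2, 4.8]
opening: 0.007
```

The finger stopped at 0.590 as the force rose to 14 N, so the lever is on its stop. I'll back off, rise and go to the left lever.

Emit:
play_rows(commands=[[[-0.015, -0.003, 0], [0, 0, 0]], [[-0.04, -0.005, 0], [0, 0, 0]], [[-0.04, -0.005, 0.04], [0, 0, 0]], [[-0.04, -0.005, 0.09], [0, 0, 0]], [[-0.055, 0.045, 0.11], [0, 0, 0]], [[-0.07, 0.1, 0.11], [0, 0, 0]], [[-0.09, 0.155, 0.11], [0, 0, 0]], [[-0.108, 0.205, 0.11], [0, 0, 0]], [[-0.11, 0.216, 0.11], [0, 0, 0]], [[-0.11, 0.216, 0.11], [0, 0, 0]]])

```text
time_s: 6.5
position: [0.4867, -0.0157, 0.1684]
tcp_rot: [[0.948, 0.005, -0.32], [0.32, -0.002, 0.948], [0.005, -1.0, -0.003]]
force: [0.3, -0.3, -0.2]
opening: 0.005
```

Run:
```python
from h import *
s=read_state();print(s['position'],s['force'])
d=snap('side','s3')
cv2.imwrite('pics/s3c.png',cv2.resize(d['frame'][140:290,170:360,::-1],None,fx=4,fy=4,interpolation=cv2.INTER_CUBIC))
```

```text
[ 0.48673327 -0.01574563  0.16841935] [ 0.32274724 -0.33168749 -0.2249891 ]
```

View pics/s3c.png

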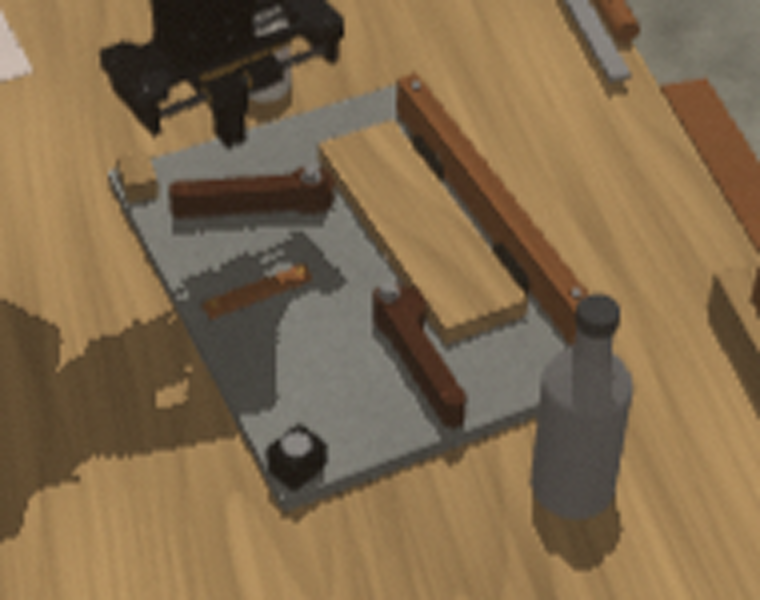

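The right lever now lies parallel to the board (arm end at crop (455,410)), and the rule, tape and flask are unmoved. Next is the left lever.

Emit:
play_rows(commands=[[[-0.003, 0, -0.04], [0, 0, 0]], [[-0.005, 0, -0.08], [0, 0, 0]], [[-0.005, 0, -0.11], [0, 0, 0]], [[-0.005, 0, -0.11], [0, 0, 0]]])

```text
time_s: 7.05
position: [0.4799, -0.017, 0.0557]
tcp_rot: [[0.949, -0.002, -0.316], [0.316, 0.0, 0.949], [-0.002, -1.0, 0.001]]
force: [-0.3, 0.6, 0.2]
opening: 0.011
```

Emit:
play_rows(commands=[[[0, 0.018, 0], [0, 0, 0]], [[-0.001, 0.028, 0], [0, 0, 0]], [[0, 0.038, 0], [0, 0, 0]], [[0.002, 0.048, 0], [0, 0, 0]], [[0.005, 0.057, 0], [0, 0, 0]], [[0.009, 0.066, 0], [0, 0, 0]], [[0.014, 0.074, 0], [0, 0, 0]], [[0.02, 0.082, 0], [0, 0, 0]], [[0.028, 0.089, 0], [0, 0, 0]], [[0.028, 0.089, 0], [0, 0, 0]]])

```text
time_s: 8.3
position: [0.5081, 0.0742, 0.0574]
tcp_rot: [[0.948, 0.0, -0.319], [0.319, 0.0, 0.948], [0.0, -1.0, 0.0]]
force: [-0.6, -1.0, 0.6]
opening: 0.007
```

Emit:
play_rows(commands=[[[0.006, 0.005, 0], [0, 0, 0]], [[0.011, 0.008, 0], [0, 0, 0]], [[0.014, 0.009, 0], [0, 0, 0]], [[0.014, 0.009, 0], [0, 0, 0]]])

```text
time_s: 8.8
position: [0.5209, 0.0828, 0.0573]
tcp_rot: [[0.948, -0.002, -0.318], [0.318, 0.0, 0.948], [-0.002, -1.0, 0.001]]
force: [-2.9, -2.1, 0.4]
opening: 0.002
```

Emit:
play_rows(commands=[[[0.003, 0.001, 0], [0, 0, 0]], [[0.006, 0.001, 0], [0, 0, 0]], [[0.006, 0.001, 0], [0, 0, 0]]])

```text
time_s: 9.18
position: [0.5256, 0.0844, 0.0572]
tcp_rot: [[0.948, -0.004, -0.318], [0.318, 0.001, 0.948], [-0.004, -1.0, 0.003]]
force: [-4.4, 1.0, 0.4]
opening: 0.005
```

Emit:
play_rows(commands=[[[0.002, 0, 0], [0, 0, 0]], [[0.004, 0, 0], [0, 0, 0]], [[0.004, 0, 0], [0, 0, 0]]])

```text
time_s: 9.55
position: [0.527, 0.0848, 0.0571]
tcp_rot: [[0.948, -0.01, -0.318], [0.318, 0.002, 0.948], [-0.009, -1.0, 0.005]]
force: [-8.5, 0.0, 4.4]
opening: 0.0
```

Emit:
play_rows(commands=[[[0.002, 0, 0], [0, 0, 0]], [[0.004, 0, 0], [0, 0, 0]], [[0.004, 0, 0], [0, 0, 0]]])

```text
time_s: 9.93
position: [0.5272, 0.0849, 0.0571]
tcp_rot: [[0.948, -0.018, -0.318], [0.318, 0.002, 0.948], [-0.016, -1.0, 0.007]]
force: [-14.3, -0.1, 9.5]
opening: 0.007
```

Emit:
play_rows(commands=[[[-0.015, -0.003, 0], [0, 0, 0]], [[-0.04, -0.005, 0], [0, 0, 0]], [[-0.045, -0.005, 0.04], [0, 0, 0]], [[-0.045, -0.005, 0.09], [0, 0, 0]], [[-0.045, -0.005, 0.15], [0, 0, 0]], [[-0.045, -0.06, 0.19], [0, 0, 0]], [[-0.055, -0.12, 0.19], [0, 0, 0]], [[-0.075, -0.18, 0.19], [0, 0, 0]], [[-0.1, -0.23, 0.19], [0, 0, 0]], [[-0.12, -0.285, 0.19], [0, 0, 0]]])

```text
time_s: 11.18
position: [0.4161, -0.2034, 0.2483]
tcp_rot: [[0.948, 0.004, -0.318], [0.318, -0.002, 0.948], [0.004, -1.0, -0.003]]
force: [-0.1, 0.2, -0.6]
opening: 0.006
```

Emit:
play_rows(commands=[[[-0.01, -0.055, 0], [0, 0, 0]], [[-0.02, -0.11, 0], [0, 0, 0]], [[-0.03, -0.165, 0], [0, 0, 0]], [[-0.04, -0.22, 0], [0, 0, 0]], [[-0.04, -0.22, 0], [0, 0, 0]]])

```text
time_s: 11.8
position: [0.3761, -0.4269, 0.2482]
tcp_rot: [[0.949, 0.004, -0.314], [0.314, -0.006, 0.949], [0.002, -1.0, -0.007]]
force: [1.0, 0.7, -0.4]
opening: 0.003
```

Run:
```python
from h import *
s=read_state();print(s['position'],s['force'])
c=snap('top','t4')
cv2.imwrite('pics/t4c.png',cv2.resize(c['frame'][115:255,155:395,::-1],None,fx=3.3333,fy=3.3333,interpolation=cv2.INTER_CUBIC))
```

```text
[ 0.37613141 -0.42688747  0.24818118] [ 0.95728696  0.68764765 -0.42857792]
```

View pics/t4c.png

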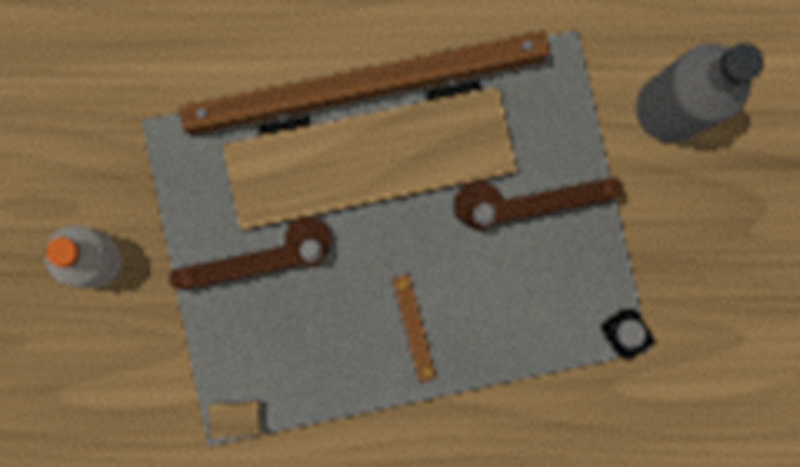

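Both arms lie along the board (ends at crop (180,278) and (614,188)), the board has moved onto the pads, and the bystanders are unchanged. I'll check the angles in numbers before handing in.

Run:
```python
from h import *
c=dict(np.load('pics/t4.npz'))
W=lambda x,y:world(c,155+x*.3,115+y*.3,.056)
yaw=[]
for n,p,e in(('L',(310,250),(181,278)),('R',(484,214),(612,189))):
    d=W(*e)-W(*p);print(n,np.linalg.norm(d[:2]),np.degrees(np.arctan2(d[1],d[0])))
# dark arm pixels: line fit of each arm
f=c['frame'].astype(int); g=cv2.cvtColor(c['frame'],cv2.COLOR_RGB2HSV).astype(int)
for n,(u0,u1,v0,v1) in dict(L=(208,240,188,204),R=(310,340,166,184)).items():
    s=f[v0:v1,u0:u1]; m=(s[...,0]-s[...,2]>25)&(s.sum(2)<260)
    v,u=np.nonzero(m); P=np.array([world(c,a+u0,b+v0,.056)[:2] for a,b in zip(u,v)])
    q=cv2.fitLine(P.astype(np.float32),cv2.DIST_HUBER,0,1e-4,1e-4).ravel();print(n,len(P),np.degrees(np.arctan2(q[1],q[0])))
```

```text
L 0.11831369246020979 101.53307148501725
R 0.1180914482873832 -79.66247402411841
L 202 -78.625626
R 186 -78.5294
```

```bash
python3 -c "
from rig import *
print(hand_in())"
```

```text
the job is handed in; nothing more can be done
None
```

Both cam levers are closed against their stops and the job is handed in, at about 12 s on the robot's clock.

- **Pushing:** I used the closed fingertips, about 80 mm from each pivot, first on the right lever and then on the left. Each time I kept going until the finger stopped moving and the sideways force rose to about 14 N, so each lever was on its stop. I then backed the arm away clear of the jig.
- **Lever angles:** In the last top view, line fits put the arms at 101.4° (left) and −78.5° (right). The jig's yaw, measured earlier from the pivots, gives 101° and −79°, so both agree within about 0.5°.
- **Board and bystanders:** The last picture shows the board moved up to both pads. The rule, offcut, tape, flask and glue look unmoved. The mallet and screwdriver were outside that crop, but the gripper never went near them.
- **Not measured:** I judged the pad contact by eye and did not measure how far the pads were compressed. No check failed or disagreed.

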